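# Turn the sampling wheel to the green detector and start the reading

## Robot

A 7-joint arm with a two-finger parallel gripper is mounted at the origin on the work surface. World frame = base frame: x ahead of the robot, y to its left, z up, the work surface at z = 0. Lengths are in m, angles in rad, forces in N, time in s.
With the tool pointing down it reaches from about 0.425 to 0.925 m from the base axis. Payload 6.8 kg.
Tool frame: the origin (TCP) lies at the very end of the fingers, on their centre line; the grasp point (between the pads) lies 19 mm behind it; z points along the fingers, y is the line along which they close (so a half turn about z gives the same grasp; the last joint's range is limited). The gripper opens to 85 mm and grips with 20 to 120 N. Pads are 22 mm wide; open, the fingers measure 114 mm over their backs; the gripper's body (76 mm by 85 mm) begins 54 mm behind the grasp point. The pads swing forward as they close: fully open they stand 13 mm farther back than shut.
Start: joints at [1.135, 0.477, 0.022, 1.555, -0.011, 1.109, -0.083], TCP at [0.217, -0.639, 0.231] pointing down, gripper open.
Joint ranges: [-2.96, 2.96], [-0.34, 2.1], [-1.41, 1.46], [0.24, 2.44], [-1.37, 4.51], [0.17, 1.92], [-2.96, 2.96]. Speed limits (rad/s): [2.39, 2.39, 3.14, 3.14, 3.14, 3.14, 3.14].

## Interface

Orientations are given as a unit quaternion [w, x, y, z].
In Python, from station import bot gives the robot as it stands.
- The arm moves only by the tool drive_effector, called after "Emit:" as name(argument=value, ...), one argument or row to a line, values as JSON. Schema: {"type":"object","properties":{"moves":{"type":"object","properties":{"motion":{"type":"array","items":{"type":"array","items":{"type":"number"},"minItems":5,"maxItems":5},"minItems":1,"maxItems":20}},"additionalProperties":false,"required":["motion"]},"clamp_n":{"type":"number"},"only":{"type":"string"},"quiet":{"type":"boolean"},"lines":{"type":"string"}},"required":["moves"],"additionalProperties":false}. moves is an object whose key "motion" holds a list of rows, 1 to 20 of them, each of 5 numbers: dx, dy, dz in m, then a turn about the tool's z in rad, then the opening from 0.0 (shut) to 1.0 (fully open); each row shifts and turns the commanded pose from where the row before left it, along the tool's axes as they then stand; what a row does not reach is not made up. A row lasts 1/10 s, in which the tool goes at most 0.05 m and 0.15 rad, less where a joint would pass 70% of its speed; a pose out of reach is approached as far as the arm can. The fingers move at their own pace and stop on an object; clamp_n is the grip in N (left out, the last holds). Time passes only in rows, so rows that do not move let the fingers close. The tool returns the time, the measured TCP pose, the force, the opening and the grip force at its end. only (a regular expression) keeps the lines of the reply that match it, lines (a string "A,B") keeps lines A to B, and quiet returns only ok. Input that does not fit is refused with a message, and nothing moves.
- bot.get_obs(): the state, without advancing time (a new reading comes with each control period).
- bot.read_camera(name): name is "scene" or "top" or "wrist"; returns the picture (384x512x3 uint8, blue, green, red); there is no depth.
- bot.camera_info(name): a dict with "vertical_fov" (degrees; the focal length in pixels is half the picture's height over the tangent of half this angle, whatever the lens; pixels are square), "cx", "cy" (the principal point, pixels), "k1" (the pictures are not rectified: a ray, as slopes to the right and down, at radius r is drawn at 1 + k1 r^2 times it, then the intrinsics apply), "view" (4x4, takes a point from world to camera coordinates); the wrist camera has in their place "hand_eye" (4x4, takes a point from camera to tool coordinates, whose origin is the TCP and whose axes are the flange's). Camera axes: x right, y up, looking along -z (the intrinsics and any distortion apply to the point x, -y, -z); pixel columns grow to the right and rows downward; lengths in m; the calibration is good to about 2 mm. A picture is of the moment at which its call begins: read the wrist's pose just before it. camera_info takes no time and is no camera call.
- bot.hand_in(): hands the job in; it is judged then, once.
The state is a dict: "t": time; "q": joint angles; "joint_vel": joint speeds; "joint_torque": joint torques, N m; "eef_pos": TCP position; "tool_rot": TCP orientation; "contact_force": force on the tool from outside, world axes, zero at the start; "torque": the same for the moment, N m; "gripper_width": opening from 0.0 (shut) to 1.0 (fully open); "grasp_force": force on a finger pad.
Only numpy, scipy, OpenCV 4.12 (cv2) and the standard library are available. Lean on these libraries where they do the work, as an engineer would, in place of code of your own. Each camera call takes 0.05 s, during which the arm holds its last target. There are 200 camera calls.

## Task

On the tablet-testing bench, push the four-armed sampling wheel round by its arms with a finger, gently and without gripping it, until the blue arm points straight at the green-capped post, and take the finger away. Then, with the wheel standing there, press the orange start button right down and let it come back up. Leave the bottle, the jar and the beaker where they stand, and do not press the button before the blue arm is in place.

Things in the scene. Friction and masses are not known exactly. Their poses are not given: they have to be found in the camera images.
- wheel_base: the fixed foot of the sampling wheel: a white round foot 150 mm across and 34 mm high with a lilac band, carrying a 32 mm thick steel axle stub up to 50 mm. Its place on the bench varies; origin at the centre of its underside, on the wheel's vertical axis
- wheel: four-armed rotor. Origin on its vertical axis, 50 mm above the bench; x along the blue arm, z up. Turns either way, no stops within a turn, about 1.5 N at 65 mm radius, stays where left. Hub 48 mm across, top at 92 mm. Arms (1 blue, 3 aluminium, 90 degrees apart): bars 12 mm wide, 55 to 77 mm above the bench, free from 24 to 102 mm radius. End cups 36 mm across at 120 mm radius, top at 85 mm
- blue_cup (a point): centre of the top of the blue cup (36 mm across; the other cups are white), 120 mm from the wheel's axis and 85 mm above the bench; it turns with the wheel, x axis pointing outward along the blue arm, z up
- green_post: the detector post to be pointed at: fixed steel post with a round foot 40 mm across and a green cap 28 mm across from 40 to 60 mm above the bench, standing 170 mm from the wheel's axis, outside the reach of the cups. Origin at the centre of its underside. It may be at any one of the three post places
- yellow_post: the same post with a yellow cap, not to be pointed at; fixed
- red_post: the same post with a red cap, not to be pointed at; fixed
- console: fixed white control box 100 x 110 mm and 45 mm high with a lilac top, a black display and the orange button; origin at the centre of its underside
- start_top (a point): centre of the top of the orange start button (28 mm across), which stands in a black housing on the console; pressed straight down
- start (a joint): travel of the start button in m: 0 up, 0.006 fully down; sprung, about 5 N fully down, comes back up by itself
- bottle: loose amber bottle with black cap, 48 mm across, 90 mm high, origin under its centre; leave alone
- jar: loose white jar with blue cap, 52 mm across, 70 mm high, origin under its centre; leave alone
- beaker: loose open steel beaker, 64 mm across, 85 mm high, origin under its centre; leave alone

How it is judged:
By the outcome, as a careful person would: the job done as asked, in the order asked, and still so for the second after the job is handed in, with the robot touching nothing.
It also fails if it takes over 54 s, if anything falls off the work surface, if the arm or the gripper's body presses on something with over 40 N, if the wrist force passes 120 N, or if a joint passes its speed limit or range.

## Working session

There is one attempt and no reset: what is moved stays moved. The work goes in short steps, Python scripts to look and compute and a tool call to move; the robot and the scene stay as the last step left them, time stands still between calls to the robot, and variables do not carry over. Pictures are saved under pics/ and viewed, at most 10 in all, crops included, and the job is handed in when it is done.

```bash
mkdir -p pics; python3 - <<'E'
from station import bot
import cv2,json
o=bot.get_obs();print({k:(o[k]) for k in('t','eef_pos','tool_rot','contact_force','gripper_width')})
for n in('scene','top'):
    im=bot.read_camera(n);cv2.imwrite(f'pics/{n}0.png',im)
    i=bot.camera_info(n);print(n,i)
print(bot.camera_info('wrist'))
E
ls
```

```text
{'t': 0.0, 'eef_pos': array([ 0.21714085, -0.63848762,  0.23032878]), 'tool_rot': array([-8.86516423e-04,  9.86592724e-01,  1.63199161e-01, -2.11849821e-04]), 'contact_force': array([ 0.5050526 ,  0.69633115, -1.08643276]), 'gripper_width': 0.9990356442263683}
scene {'vertical_fov': 53.7198938820381, 'cx': 259.3332677320966, 'cy': 194.46079185093657, 'k1': -0.00719009325438049, 'view': array([[ 0.46636475,  0.88458997, -0.00212189, -0.30158797],
       [-0.75251912,  0.3979943 ,  0.52470517,  0.36279742],
       [ 0.46499343, -0.24310723,  0.85128138, -1.27605288],
       [ 0.        ,  0.        ,  0.        ,  1.        ]])}
top {'vertical_fov': 55.509457569933524, 'cx': 254.51820919541862, 'cy': 192.4867686304845, 'k1': -0.02250314651060336, 'view': array([[-0.04466058, -0.99898918,  0.00510494,  0.04162073],
       [ 0.97012703, -0.04214943,  0.23890787, -0.57158199],
       [-0.2384512 ,  0.0156222 ,  0.97102882, -0.75228191],
       [ 0.        ,  0.        ,  0.        ,  1.        ]])}
{'vertical_fov': 65.85830240167559, 'cx': 258.6544867225728, 'cy': 192.15198437276914, 'k1': 0.021649493118838077, 'hand_eye': array([[-5.95364389e-04,  9.63733179e-01,  2.66867017e-01,
         6.58524015e-02],
       [ 9.99999816e-01,  5.42645598e-04,  2.71291343e-04,
        -6.35621678e-04],
       [ 1.16638257e-04,  2.66867130e-01, -9.63733325e-01,
        -1.42394820e-01],
       [ 0.00000000e+00,  0.00000000e+00,  0.00000000e+00,
         1.00000000e+00]])}
pics
station.py
```

View pics/top0.png

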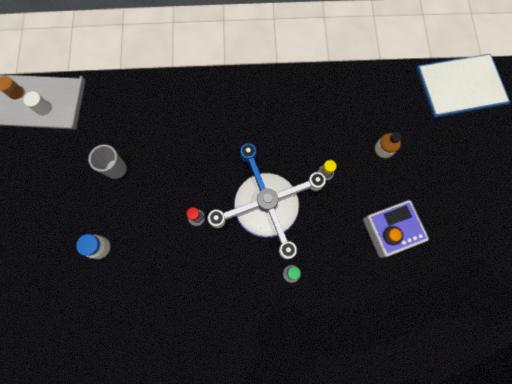

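View pics/scene0.png

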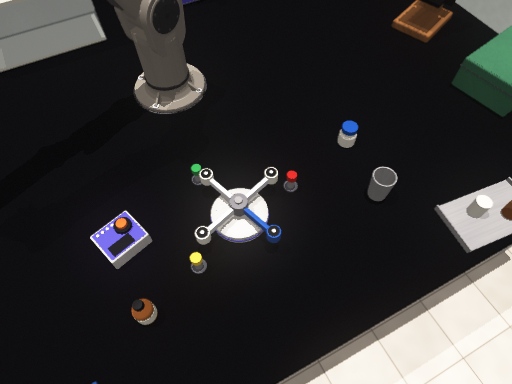

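The top picture shows the wheel hub at (267,198), blue cup at (249,151), green cap at (293,273), yellow at (330,166), red at (193,214) and the orange button at (395,235). The blue arm needs about half a turn. I'll enlarge the two areas that matter.

```bash
cat > h.py <<'E'
import numpy as np,cv2
from station import bot
def ray(n,uv):
    i=bot.camera_info(n);f=192/np.tan(np.radians(i['vertical_fov']/2))
    d=(np.array(uv,float)-[i['cx'],i['cy']])/f;s=d.copy()
    for _ in range(20): s=d/(1+i['k1']*(s@s))
    V=i['view'];R=V[:3,:3];return -R.T@V[:3,3],R.T@np.array([s[0],-s[1],-1])
def onz(n,uv,z):
    o,d=ray(n,uv);return o+d*(z-o[2])/d[2]
def proj(n,p):
    i=bot.camera_info(n);f=192/np.tan(np.radians(i['vertical_fov']/2))
    c=(i['view']@np.append(p,1))[:3];s=np.array([c[0],-c[1]])/-c[2]
    return s*(1+i['k1']*(s@s))*f+[i['cx'],i['cy']]
E
python3 - <<'E'
import cv2,numpy as np
t=cv2.imread('pics/top0.png');s=cv2.imread('pics/scene0.png')
z=lambda im,x,y,w,h:cv2.resize(im[y:y+h,x:x+w],None,fx=4,fy=4,interpolation=cv2.INTER_CUBIC)
cv2.imwrite('pics/c1.png',z(t,180,138,160,150))
cv2.imwrite('pics/c2.png',np.hstack([z(t,350,190,90,75),z(s,85,205,90,75)]))
E
```

```text
(no output)
```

View pics/c1.png

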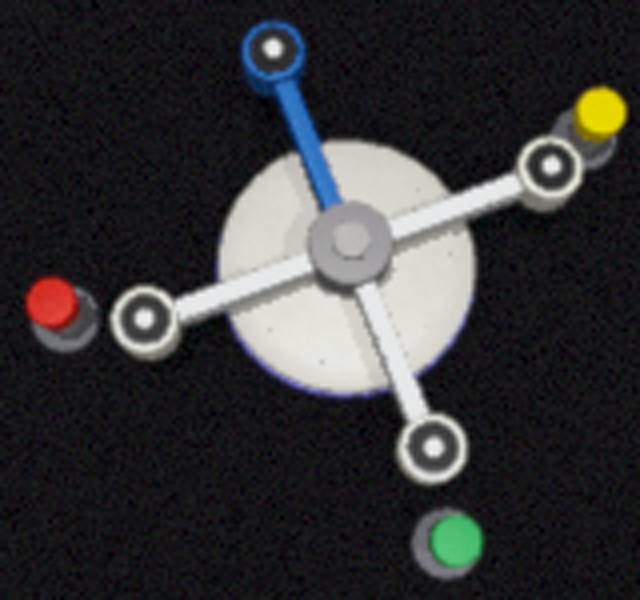

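View pics/c2.png

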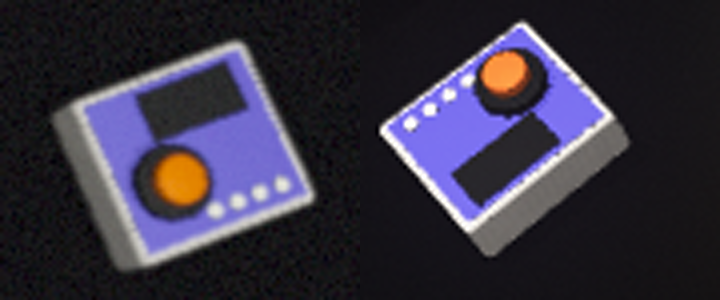

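The crop shows the cup tops at crop (273,48) blue, (551,166), (432,448) and (145,320), with the green cap at (457,541). The button top is at (183,178) in the top crop and (146,72) in the scene crop.

```bash
python3 - <<'E'
from h import *
np.set_printoptions(precision=4,suppress=True)
F=lambda p,o:np.array(p)/4+o-.375
c={k:onz('top',F(p,[180,138]),.085) for k,p in dict(blue=(273,48),r=(551,166),b=(432,448),l=(145,320)).items()}
ax=np.mean(list(c.values()),0);print('axis',ax,'hub',onz('top',F((352,238),[180,138]),.094))
for k,p in c.items(): d=p-ax;print(k,p,np.hypot(*d[:2]),np.degrees(np.arctan2(d[1],d[0])))
for k,p in dict(green=(457,541),yellow=(601,111),red=(51,302)).items():
    q=onz('top',F(p,[180,138]),.06);d=q-ax;print(k,q,np.hypot(*d[:2]),np.degrees(np.arctan2(d[1],d[0])))
o1,d1=ray('top',F((183,178),[350,190]));o2,d2=ray('scene',F((146,72),[85,205]))
s=np.linalg.lstsq(np.c_[d1,-d2],o2-o1,rcond=None)[0];print('button',o1+s[0]*d1,o2+s[1]*d2)
s=onz('scene',(274,230),.085);print('scene: blue',s,'hub',onz('scene',(239,201),.094),'green',onz('scene',(196,168),.06))
print('bottle',onz('top',(394,138),.09),'jar',onz('top',(88,244),.07),'beaker',onz('top',(103,158),.085))
for x,y in((0,0),):pass
R=cv2.Rodrigues
from scipy.spatial.transform import Rotation as Ro
print(Ro.from_quat(bot.get_obs()['tool_rot'],scalar_first=True).as_matrix())
E
```

```text
axis [ 0.5552 -0.0107  0.085 ] hub [ 0.5551 -0.0112  0.094 ]
blue [0.6699 0.0273 0.085 ] 0.1207783408514409 18.30812497966284
r [ 0.5935 -0.1248  0.085 ] 0.1203780479203384 -71.41998187957323
b [ 0.4409 -0.0481  0.085 ] 0.12030533563184914 -161.8680341637105
l [0.5165 0.1029 0.085 ] 0.12001135565295146 108.80694761788419
green [ 0.3924 -0.0608  0.06  ] 0.17031549135131294 -162.87110412457494
yellow [ 0.6324 -0.1617  0.06  ] 0.1695721539464267 -62.93262658400633
red [0.5335 0.1578 0.06  ] 0.1698812928768471 97.34020516383572
button [ 0.4655 -0.291   0.0648] [ 0.466  -0.2899  0.0644]
scene: blue [0.6684 0.0281 0.085 ] hub [ 0.5627 -0.012   0.094 ] green [ 0.3962 -0.0616  0.06  ]
bottle [ 0.6823 -0.3081  0.09  ] jar [0.4729 0.3842 0.07  ] beaker [0.6642 0.3558 0.085 ]
[[ 0.9468  0.3219 -0.0006]
 [ 0.3219 -0.9468  0.0015]
 [-0.0001 -0.0016 -1.    ]]
```

Both cameras agree on the positions: axis (0.555, -0.011), blue arm at 18.3° and green post at -162.9°. I'll push counter-clockwise by 178.8°. The first move shuts the gripper and goes above the gap clockwise of the blue arm.

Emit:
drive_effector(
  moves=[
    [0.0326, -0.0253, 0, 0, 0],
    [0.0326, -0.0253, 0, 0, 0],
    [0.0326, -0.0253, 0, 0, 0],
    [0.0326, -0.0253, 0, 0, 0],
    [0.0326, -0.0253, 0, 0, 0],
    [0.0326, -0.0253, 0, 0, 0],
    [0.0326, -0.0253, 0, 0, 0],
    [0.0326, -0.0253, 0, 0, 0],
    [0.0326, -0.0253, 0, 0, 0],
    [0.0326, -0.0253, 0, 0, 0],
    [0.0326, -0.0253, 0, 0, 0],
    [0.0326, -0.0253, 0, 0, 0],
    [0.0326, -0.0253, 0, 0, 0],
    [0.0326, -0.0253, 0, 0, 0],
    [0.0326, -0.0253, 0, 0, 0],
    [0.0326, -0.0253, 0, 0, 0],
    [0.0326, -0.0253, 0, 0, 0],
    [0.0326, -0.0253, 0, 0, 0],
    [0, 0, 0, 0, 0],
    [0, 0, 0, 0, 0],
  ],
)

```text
refused: moves: the value is not of type 'object' (schema: type "object"). Nothing was moved.
```

The call was refused and nothing moved: it wants an object with the rows under "motion". Same move again in that form.

Emit:
drive_effector(
  moves={"motion":[[0.0326, -0.0253, 0, 0, 0], [0.0326, -0.0253, 0, 0, 0], [0.0326, -0.0253, 0, 0, 0], [0.0326, -0.0253, 0, 0, 0], [0.0326, -0.0253, 0, 0, 0], [0.0326, -0.0253, 0, 0, 0], [0.0326, -0.0253, 0, 0, 0], [0.0326, -0.0253, 0, 0, 0], [0.0326, -0.0253, 0, 0, 0], [0.0326, -0.0253, 0, 0, 0], [0.0326, -0.0253, 0, 0, 0], [0.0326, -0.0253, 0, 0, 0], [0.0326, -0.0253, 0, 0, 0], [0.0326, -0.0253, 0, 0, 0], [0.0326, -0.0253, 0, 0, 0], [0.0326, -0.0253, 0, 0, 0], [0.0326, -0.0253, 0, 0, 0], [0.0326, -0.0253, 0, 0, 0], [0, 0, 0, 0, 0], [0, 0, 0, 0, 0]]},
)

```text
t: 2.1
eef_pos: [0.6261, -0.0178, 0.2306]
tool_rot: [-0.0, 0.986, 0.164, -0.001]
contact_force: [0.9, -1.4, -0.3]
gripper_width: -0.001
grasp_force: 0.0
```

```bash
cat > st.py <<'E'
from h import *
from scipy.spatial.transform import Rotation as Ro
np.set_printoptions(precision=4,suppress=True)
o=bot.get_obs();R=Ro.from_quat(o['tool_rot'],scalar_first=True).as_matrix();p=o['eef_pos']
A=np.array([.5552,-.0109,0]);d=p-A
print('t',o['t'],'p',p,'q',o['q'],'yaw',np.degrees(np.arctan2(R[1,0],R[0,0])),'F',o['contact_force'],'w',o['gripper_width'])
print('polar',np.hypot(d[0],d[1]),np.degrees(np.arctan2(d[1],d[0])),'axis in tool',R.T@(A-p),'button in tool',R.T@(np.array([.4657,-.2905,.0646])-p))
E
python3 st.py
```

```text
t 2.1 p [ 0.6261 -0.0178  0.2306] q [ 0.1409  0.4154 -0.2828  1.6619  0.1273  1.0837 -1.4195] yaw 18.917412604964937 F [ 0.9245 -1.4208 -0.2698] w -0.0005799349893446774
polar 0.07128281040941738 -5.554136095844644 axis in tool [-0.0646 -0.0294  0.2307] button in tool [-0.24    0.2061  0.1661]
```

Emit:
drive_effector(
  moves={"motion":[[0, 0, 0.035, 0, 0], [0, 0, 0.035, 0, 0], [0, 0, 0.035, 0, 0], [0, 0, 0.035, 0, 0], [0, 0, 0.02, 0, 0], [0, 0, 0.01, 0, 0], [0, 0, 0, 0, 0], [0, -0.003, 0, 0, 0], [0, -0.003, 0, 0, 0], [0, -0.002, 0, 0, 0]]},
)

```text
t: 3.1
eef_pos: [0.6244, -0.0109, 0.0626]
tool_rot: [0.0, 0.987, 0.163, 0.001]
contact_force: [-0.0, 0.8, 0.6]
gripper_width: -0.003
grasp_force: 0.0
```

```bash
python3 st.py
```

```text
t 3.1 p [ 0.6244 -0.0109  0.0626] q [ 0.102   0.602  -0.2497  1.7955  0.2031  0.7668 -1.4949] yaw 18.797210879894003 F [-0.0498  0.8481  0.6182] w -0.002847587598595431
polar 0.06921169777468134 -0.0005190682092192076 axis in tool [-0.0657 -0.0223  0.0625] button in tool [-0.2403  0.2135 -0.0024]
```

Emit:
drive_effector(
  moves={"motion":[[0.0017, -0.0066, 0, -0.1, 0], [0.0017, -0.0066, 0, -0.1, 0], [0.0017, -0.0066, 0, -0.1, 0], [0.0017, -0.0066, 0, -0.1, 0], [0.0017, -0.0066, 0, -0.1, 0], [0, 0, 0, 0, 0]]},
)

```text
t: 3.7
eef_pos: [0.6147, 0.0223, 0.0622]
tool_rot: [-0.0, 0.915, 0.403, 0.001]
contact_force: [-0.3, -0.3, -0.1]
gripper_width: -0.002
grasp_force: 0.0
```

```bash
python3 st.py
```

```text
t 3.7 p [0.6147 0.0223 0.0622] q [ 0.1426  0.6078 -0.3775  1.8114  0.3036  0.7781 -1.1319] yaw 47.56000877720187 F [-0.2502 -0.3024 -0.0843] w -0.001739688654401323
polar 0.0681784590038619 29.162229065862782 axis in tool [-0.0648 -0.0215  0.0621] button in tool [-0.3314  0.1011 -0.0029]
```

```bash
python3 - <<'E'
from h import *
i=bot.read_camera('top');w=bot.read_camera('wrist')
z=cv2.resize(i[138:288,180:340],None,fx=2.56,fy=2.56,interpolation=cv2.INTER_CUBIC)
cv2.imwrite('pics/m1.png',np.hstack([z,cv2.resize(w,(384,384))]))
E
```

```text
(no output)
```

View pics/m1.png

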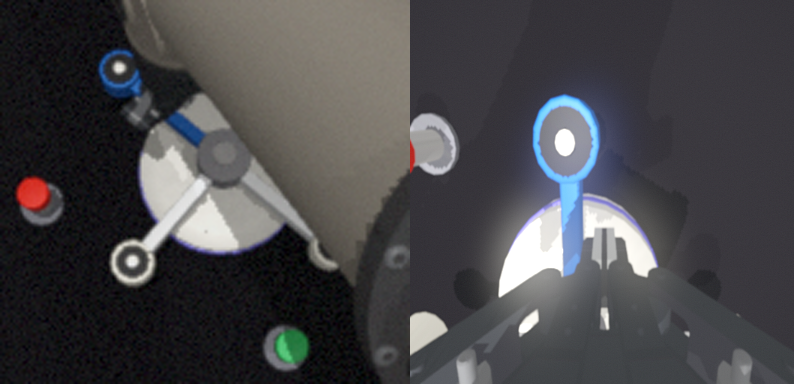

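The wheel is turning with the finger: the blue cup is now at top pixel about (226,164). In the wrist view the blue arm lies beside the shut fingers, with the cup at about (207,141) in full-size pixels. I'll keep going.

```bash
python3 -c "
from h import *
c=onz('top',(180+119/2.56-.3,138+67/2.56-.3),.085);print(c,np.degrees(np.arctan2(c[1]+.0109,c[0]-.5552)))"
```

```text
[0.63797479 0.0773881  0.085     ] 46.84598837379519
```

Emit:
drive_effector(
  moves={"motion":[[0.0017, -0.0066, 0, -0.1, 0], [0.0017, -0.0066, 0, -0.1, 0], [0.0017, -0.0066, 0, -0.1, 0], [0.0017, -0.0066, 0, -0.1, 0], [0.0017, -0.0066, 0, -0.1, 0], [0.0017, -0.0066, 0, -0.1, 0], [0.0017, -0.0066, 0, -0.1, 0], [0.0017, -0.0066, 0, -0.1, 0], [0.0017, -0.0066, 0, -0.1, 0], [0.0017, -0.0066, 0, -0.1, 0], [0, 0, 0, 0, 0]]},
)

```text
t: 4.9
eef_pos: [0.5581, 0.0546, 0.0613]
tool_rot: [-0.0, 0.611, 0.792, -0.0]
contact_force: [-0.6, -0.2, 0.1]
gripper_width: 0.0
grasp_force: 0.0
```

```bash
python3 st.py
```

```text
t 4.9 p [0.5581 0.0546 0.0613] q [ 0.2756  0.5937 -0.6299  1.9293  0.49    0.776  -0.376 ] yaw 104.66074072064875 F [-0.6079 -0.1729  0.0983] w 0.00015677738205051916
polar 0.06557042325239594 87.48513068556285 axis in tool [-0.0626 -0.0193  0.0613] button in tool [-0.3105 -0.1767 -0.0031]
```

Emit:
drive_effector(
  moves={"motion":[[0.0019, -0.0064, 0, -0.1, 0], [0.0019, -0.0064, 0, -0.1, 0], [0.0019, -0.0064, 0, -0.1, 0], [0.0019, -0.0064, 0, -0.1, 0], [0.0019, -0.0064, 0, -0.1, 0], [0.0019, -0.0064, 0, -0.1, 0], [0.0019, -0.0064, 0, -0.1, 0], [0.0019, -0.0064, 0, -0.1, 0], [0.0019, -0.0064, 0, -0.1, 0], [0.0019, -0.0064, 0, -0.1, 0], [0.0019, -0.0064, 0, -0.1, 0], [0.0019, -0.0064, 0, -0.1, 0], [0.0019, -0.0064, 0, -0.1, 0], [0, 0, 0, 0, 0]]},
)

```text
t: 6.3
eef_pos: [0.4905, 0.0101, 0.0611]
tool_rot: [-0.0, 0.009, 1.0, -0.0]
contact_force: [-0.8, -0.3, 0.5]
gripper_width: 0.002
grasp_force: 0.0
```

```bash
python3 st.py
python3 - <<'E'
from h import *
i=bot.read_camera('top');w=bot.read_camera('wrist')
z=cv2.resize(i[138:288,180:340],None,fx=2.56,fy=2.56,interpolation=cv2.INTER_CUBIC)
cv2.imwrite('pics/m2.png',np.hstack([z,cv2.resize(w,(384,384))]))
E
```

```text
t 6.3 p [0.4905 0.0101 0.0611] q [ 0.6038  0.6169 -0.9494  2.0774  0.7075  0.8099  0.7723] yaw 178.93469463952474 F [-0.7926 -0.3003  0.537 ] w 0.0016791015265606604
polar 0.0680107430660414 162.03577305930304 axis in tool [-0.0651 -0.0197  0.061 ] button in tool [ 0.0192 -0.301  -0.0033]
```

View pics/m2.png

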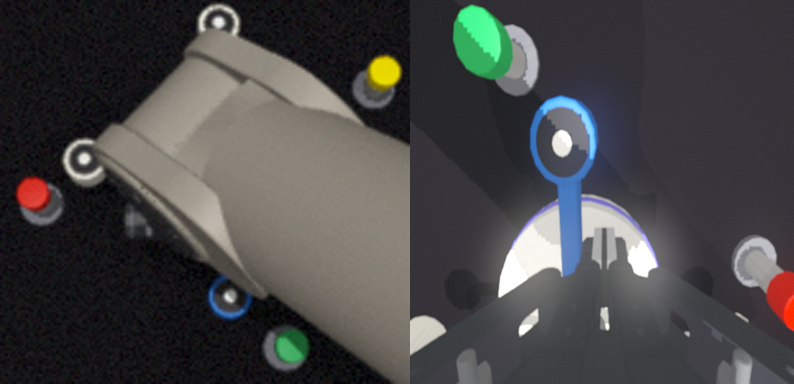

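The blue cup is at crop (230,296), and the white cups are at (219,22) and (84,158). The green post lies a little further counter-clockwise.

```bash
python3 -c "
from h import *
for u in((230,296),(219,22),(84,158)):
  c=onz('top',(180+u[0]/2.56-.3,138+u[1]/2.56-.3),.085);print(c,np.degrees(np.arctan2(c[1]+.0109,c[0]-.5552))%360)"
```

```text
[ 0.43479969 -0.00925119  0.085     ] 179.2154178527875
[ 0.67621647 -0.01260862  0.085     ] 359.19109910713735
[0.55731795 0.10951309 0.085     ] 88.99232757582854
```

Emit:
drive_effector(
  moves={"motion":[[0.0019, -0.0064, 0, -0.1, 0], [0.0019, -0.0064, 0, -0.1, 0], [0.001, -0.0032, 0, -0.05, 0], [0.001, -0.0032, 0, -0.05, 0], [0, 0, 0, 0, 0], [0, 0, 0, 0, 0]]},
)

```text
t: 7.0
eef_pos: [0.4866, -0.008, 0.0613]
tool_rot: [-0.0, -0.141, 0.99, -0.0]
contact_force: [-0.3, 0.1, 0.4]
gripper_width: 0.0
grasp_force: 0.0
```

```bash
python3 st.py
python3 - <<'E'
from h import *
i=bot.read_camera('top');w=bot.read_camera('wrist')
z=cv2.resize(i[138:288,180:340],None,fx=3.6,fy=3.6,interpolation=cv2.INTER_CUBIC)
cv2.imwrite('pics/m3.png',z)
E
```

```text
t 7.0 p [ 0.4866 -0.008   0.0613] q [ 0.6878  0.6447 -1.016   2.0842  0.7569  0.839   1.0671] yaw -163.78967136739175 F [-0.3291  0.0735  0.432 ] w 0.00020026564359750215
polar 0.06862565402543923 177.59445306195457 axis in tool [-0.065  -0.0219  0.0613] button in tool [ 0.099  -0.2654 -0.0033]
```

View pics/m3.png

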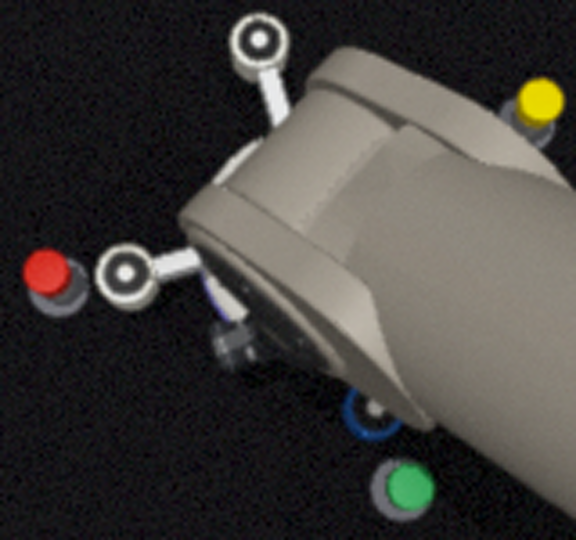

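The blue cup is now at crop (375,407), close to the green post's line, with the white cups at (260,40) and (125,272).

```bash
python3 -c "
from h import *
for u in((375,407),(260,40),(125,272)):
  c=onz('top',(180+u[0]/3.6-.36,138+u[1]/3.6-.36),.085);print(c,np.degrees(np.arctan2(c[1]+.0109,c[0]-.5552))%360)
c=onz('top',(180+410/3.6-.36,138+487/3.6-.36),.06);print(c,np.degrees(np.arctan2(c[1]+.0109,c[0]-.5552))%360)"
```

```text
[ 0.43897138 -0.0398502   0.085     ] 193.98661180923196
[0.67157709 0.01812097 0.085     ] 14.00227166797154
[0.52640958 0.10602624 0.085     ] 103.8326150142951
[ 0.39237594 -0.06008042  0.06      ] 196.80675012001063
```

Emit:
drive_effector(
  moves={"motion":[[0.0005, -0.0018, 0, -0.027, 0], [0.0005, -0.0018, 0, -0.027, 0], [0, 0, 0, 0, 0], [0, 0, 0, 0, 0], [0, 0, 0, 0, 0]]},
)

```text
t: 7.6
eef_pos: [0.4867, -0.012, 0.0613]
tool_rot: [0.0, -0.169, 0.986, -0.0]
contact_force: [1.0, -0.3, 0.3]
gripper_width: -0.001
grasp_force: 0.1
```

```bash
python3 st.py
```

```text
t 7.6 p [ 0.4867 -0.012   0.0613] q [ 0.7039  0.6514 -1.0279  2.0836  0.7665  0.8459  1.1244] yaw -160.53527358422463 F [ 1.0209 -0.3193  0.2872] w -0.001167538863667722
polar 0.06850637254483481 -179.03936316386256 axis in tool [-0.065  -0.0217  0.0613] button in tool [ 0.1126 -0.2555 -0.0033]
```

Emit:
drive_effector(
  moves={"motion":[[0, 0.004, 0, 0, 0], [0, 0.006, 0, 0, 0], [0, 0.005, 0, 0, 0], [0, 0, -0.02, 0, 0], [0, 0, -0.04, 0, 0], [0, 0, -0.04, 0, 0], [0, 0, -0.04, 0, 0], [0, 0.04, 0, 0, 0], [0, 0.04, 0, 0, 0], [0, 0.04, 0, 0, 0], [0, 0.04, 0, 0, 0], [0, 0, 0, 0, 0]]},
)

```text
t: 8.8
eef_pos: [0.4257, 0.1588, 0.2022]
tool_rot: [0.001, -0.174, 0.985, 0.001]
contact_force: [0.4, -0.3, 0.2]
gripper_width: 0.002
grasp_force: 0.0
```

```bash
python3 st.py
python3 - <<'E'
from h import *
i=bot.read_camera('top');cv2.imwrite('pics/m4f.png',i)
z=cv2.resize(i[138:288,180:340],None,fx=4,fy=4,interpolation=cv2.INTER_CUBIC)
cv2.imwrite('pics/m4.png',z)
E
```

```text
t 8.8 p [0.4257 0.1588 0.2022] q [ 0.5767  0.4073 -1.2782  2.0374  0.4585  1.0273  0.9945] yaw -159.9601197564041 F [ 0.3665 -0.3278  0.2391] w 0.0017682507386119913
polar 0.2135147125967963 127.3427423395668 axis in tool [-0.0631 -0.2041  0.2021] button in tool [ 0.1167 -0.436   0.1369]
```

View pics/m4.png

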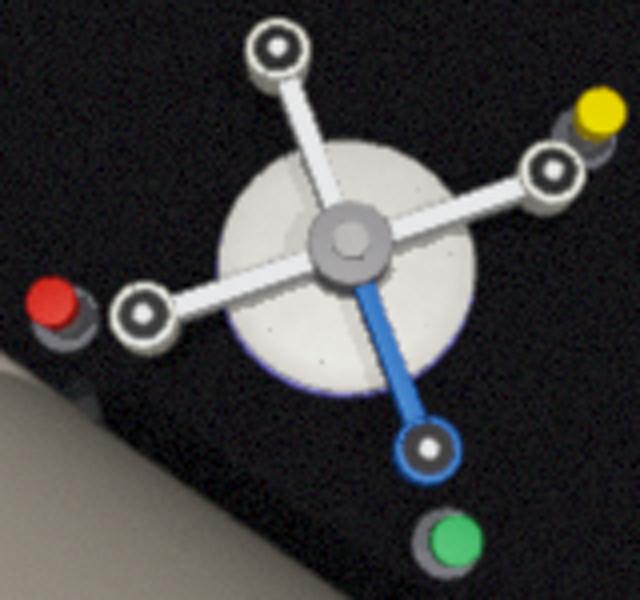

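The whole wheel is visible, with the blue cup at crop (428,449), white cups at (277,47), (552,171) and (142,314), and the green cap at (457,541). I'll refine the cup centres from the white dots.

```bash
python3 - <<'E'
from h import *
i=cv2.imread('pics/m4f.png');g=cv2.cvtColor(i,cv2.COLOR_BGR2GRAY).astype(float)
def cen(u,r=3):
    x,y=np.array(u)/4+[180,138]-.375;X,Y=np.meshgrid(np.arange(512),np.arange(384))
    for _ in range(5):
        w=((X-x)**2+(Y-y)**2<r*r)*np.clip(g-90,0,None);x,y=(X*w).sum()/w.sum(),(Y*w).sum()/w.sum()
    return x,y
P=[onz('top',cen(u,2.6),.085) for u in((428,449),(552,171),(277,47),(142,314))]
A=np.mean(P,0);print(A)
a=[(np.degrees(np.arctan2(*(p-A)[[1,0]]))-90*k)%360 for k,p in enumerate(P)];print(a,np.mean(a),[np.hypot(*(p-A)[:2]) for p in P])
h=cv2.cvtColor(i,cv2.COLOR_BGR2HSV)
for n,lo,hi in(('green',50,80),('yellow',22,34)):
    m=(h[...,0]>lo)&(h[...,0]<hi)&(h[...,1]>110)&(h[...,2]>80);ys,xs=np.where(m);print(n,len(xs),xs.mean(),ys.mean())
    q=onz('top',(xs.mean(),ys.mean()),.058);d=q-A;print(q,np.hypot(*d[:2]),np.degrees(np.arctan2(d[1],d[0]))%360)
E
```

```text
[ 0.55579804 -0.0107629   0.085     ]
[np.float64(197.2044284179501), np.float64(197.20472652377688), np.float64(197.16365663542), np.float64(197.14756637911324)] 197.18009448906508 [np.float64(0.12051051749719156), np.float64(0.12051549230054269), np.float64(0.12039023271894084), np.float64(0.12060122159473766)]
green 142 293.7042253521127 272.76056338028167
[ 0.39272995 -0.06070533  0.058     ] 0.17054456549665262 197.02811804916013
yellow 152 329.36842105263156 166.07236842105263
[ 0.63133892 -0.16080242  0.058     ] 0.16798298483019744 296.7240296326418
```

The blue arm is within 0.2° of the green post. Next, go over the button.

Emit:
drive_effector(
  moves={"motion":[[0.0106, -0.0396, 0, 0, 0], [0.0106, -0.0396, 0, 0, 0], [0.0106, -0.0396, 0, 0, 0], [0.0106, -0.0396, 0, 0, 0], [0.0106, -0.0396, 0, 0, 0], [0.0106, -0.0396, 0, 0, 0], [0.0106, -0.0396, 0, 0, 0], [0.0106, -0.0396, 0, 0, 0], [0.0106, -0.0396, 0, 0, 0], [0.0106, -0.0396, 0, 0, 0], [0.0106, -0.0396, 0, 0, 0], [0, 0, 0.05, 0, 0], [0, 0, 0.03, 0, 0], [0, 0, 0, 0, 0], [0, 0, 0, 0, 0]]},
)

```text
t: 10.35
eef_pos: [0.4635, -0.2966, 0.1216]
tool_rot: [-0.0, -0.169, 0.986, 0.0]
contact_force: [0.2, 0.1, 1.0]
gripper_width: -0.0
grasp_force: 0.0
```

```bash
python3 st.py
```

```text
t 10.35 p [ 0.4635 -0.2966  0.1216] q [ 1.2625  0.6646 -1.0927  1.9019  0.6977  1.0193  1.7705] yaw -160.51698820998743 F [0.2126 0.1203 1.0115] w -0.00030068044900305224
polar 0.3000730743976723 -107.7849161037955 axis in tool [-0.1817  0.2387  0.1218] button in tool [-0.0041  0.005   0.057 ]
```

Emit:
drive_effector(
  moves={"motion":[[-0.004, 0.005, 0.02, 0, 0], [0, 0, 0.02, 0, 0], [0, 0, 0.01, 0, 0], [0, 0, 0.004, 0, 0], [0, 0, 0.002, 0, 0], [0, 0, 0.002, 0, 0], [0, 0, 0, 0, 0]]},
)

```text
t: 11.05
eef_pos: [0.4663, -0.2908, 0.0641]
tool_rot: [0.0, -0.169, 0.986, -0.0]
contact_force: [-1.3, 0.0, 3.0]
gripper_width: 0.001
grasp_force: 1.5
```

```bash
python3 st.py
```

```text
t 11.05 p [ 0.4663 -0.2908  0.0641] q [ 1.1985  0.7319 -1.0194  1.94    0.7883  0.9327  1.6904] yaw -160.5222683760038 F [-1.3012  0.0482  2.9551] w 0.0008423295062216064
polar 0.29363942119222997 -107.61887506361893 axis in tool [-0.1771  0.2343  0.064 ] button in tool [ 0.0005  0.0005 -0.0005]
```

Emit:
drive_effector(
  moves={"motion":[[0, 0, 0.001, 0, 0], [0, 0, 0.001, 0, 0], [0, 0, 0.001, 0, 0], [0, 0, 0, 0, 0], [0, 0, 0, 0, 0]]},
)

```text
t: 11.55
eef_pos: [0.4663, -0.2907, 0.0611]
tool_rot: [0.0, -0.169, 0.986, -0.001]
contact_force: [-2.2, -0.4, 8.9]
gripper_width: 0.003
grasp_force: 4.6
```

```bash
python3 st.py
```

```text
t 11.55 p [ 0.4663 -0.2907  0.0611] q [ 1.1954  0.7358 -1.0153  1.9413  0.7934  0.9288  1.6867] yaw -160.51431309415014 F [-2.2285 -0.4111  8.9095] w 0.003003144633704456
polar 0.2936164023646473 -107.61820201181841 axis in tool [-0.1771  0.2342  0.0609] button in tool [ 0.0005  0.0004 -0.0035]
```

Emit:
drive_effector(
  moves={"motion":[[0, 0, 0.001, 0, 0], [0, 0, 0, 0, 0], [0, 0, 0, 0, 0]]},
)

```text
t: 11.85
eef_pos: [0.4664, -0.2908, 0.0609]
tool_rot: [0.0, -0.169, 0.986, -0.001]
contact_force: [-4.7, -0.1, 17.6]
gripper_width: -0.001
grasp_force: 8.9
```

Emit:
drive_effector(
  moves={"motion":[[0, 0, 0.001, 0, 0], [0, 0, 0, 0, 0], [0, 0, 0, 0, 0]]},
)

```text
t: 12.15
eef_pos: [0.4665, -0.2908, 0.0607]
tool_rot: [-0.0, -0.169, 0.986, -0.001]
contact_force: [-7.9, 1.4, 26.2]
gripper_width: 0.003
grasp_force: 13.2
```

```bash
python3 - <<'E'
from h import *
i=bot.read_camera('scene');cv2.imwrite('pics/b.png',cv2.resize(i[190:300,70:190],None,fx=5,fy=5,interpolation=cv2.INTER_CUBIC))
E
```

```text
(no output)
```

View pics/b.png

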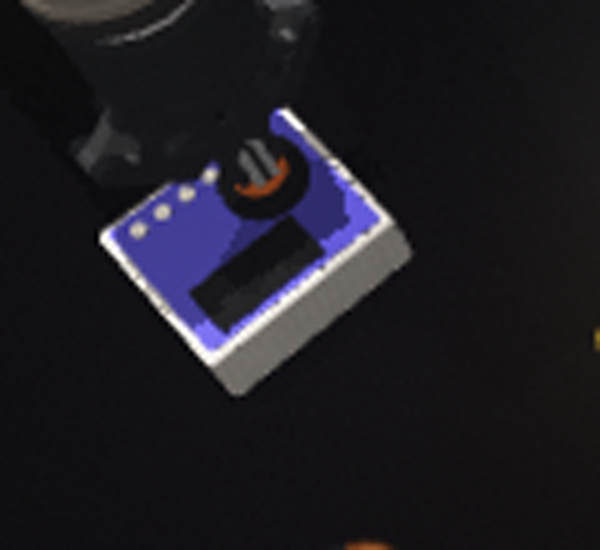

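The finger sits on the button. It has bottomed rigidly, with force rising from 9 to 26 N over 0.4 mm. I'll release and move up clear.

Emit:
drive_effector(
  moves={"motion":[[0, 0, -0.003, 0, 0], [0, 0, -0.005, 0, 0], [0, 0, -0.02, 0, 0], [0, 0, -0.04, 0, 0], [0, 0, -0.04, 0, 0], [0, 0, -0.04, 0, 0], [0, -0.04, 0, 0, 0], [0, -0.04, 0, 0, 0], [0, -0.04, 0, 0, 0], [0, 0, 0, 0, 0], [0, 0, 0, 0, 0]]},
)

```text
t: 13.3
eef_pos: [0.5056, -0.4035, 0.2053]
tool_rot: [-0.0, -0.169, 0.986, 0.001]
contact_force: [-0.8, 0.8, 0.3]
gripper_width: 0.002
grasp_force: 0.0
```

```bash
python3 - <<'E'
from h import *
i=bot.read_camera('top');s=bot.read_camera('scene')
cv2.imwrite('pics/f.png',np.hstack([cv2.resize(i[120:300,60:440],None,fx=1.3,fy=1.3),cv2.resize(s[205:280,85:175],(281,234))]))
E
```

```text
(no output)
```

View pics/f.png

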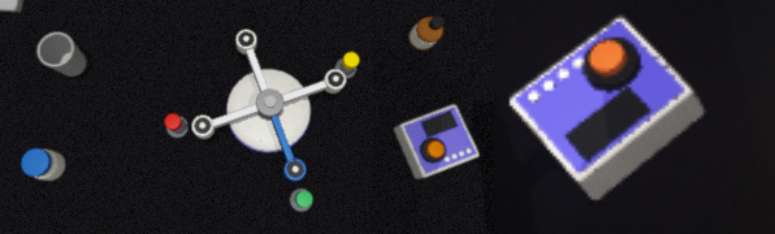

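The blue arm (cup at (295,169)) still points at the green post (303,199). The button is back up, the loose objects haven't moved, and the arm is clear.

```bash
python3 -c "
from station import bot
print(bot.hand_in())"
```

```text
the job is handed in; nothing more can be done
None
```

The blue arm points at the green post to within about 0.2°, the start button was then pressed fully down and came back up, nothing else was disturbed, and the job was handed in at about 13 s.

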